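# Carry a top-heavy lamp with a loose sprung mast, balanced upright, into its fork holder

### The arm

A 7-joint arm with a two-finger parallel gripper is mounted at the origin on the work surface. World frame = base frame: x ahead of the robot, y to its left, z up, the work surface at z = 0. Lengths are in m, angles in rad, forces in N, time in s.
With the tool pointing down it reaches from about 0.425 to 0.8 m from the base axis. Payload 8.3 kg.
Tool frame: the origin (TCP) lies between the finger pads; the fingertips stand manip.tip_extent ahead of it and the grasp point (between the pads) lies 8 mm behind it (manip.tip_extent is the distance from the TCP to the fingertips, in m); z points along the fingers, y is the line along which they close (so a half turn about z gives the same grasp; the last joint's range is limited). The gripper opens to 85 mm and grips with 20 to 120 N. Pads are 22 mm wide; open, the fingers measure 114 mm over their backs; the gripper's body (76 mm by 85 mm) begins 54 mm behind the grasp point. The pads swing forward as they close: fully open they stand 13 mm farther back than shut.
Start: joints at [1.143, 0.383, 0.016, 1.37, -0.006, 1.388, -0.046], TCP at [0.223, -0.584, 0.242] pointing down, gripper open.
Joint ranges: [-2.95, 2.95], [-0.25, 2.06], [-1.52, 1.56], [0.18, 2.33], [-1.44, 4.58], [0.02, 2.06], [-3.01, 3.01]. Speed limits (rad/s): [2.39, 2.39, 3.01, 3.01, 3.14, 3.14, 3.14].

### API

Orientations are given as a rotation vector (axis times angle).
In Python, from station import sensors, vision, manip gives the robot as it stands.
- The arm moves only by the tool servo_tool, never from a script. Its argument "steps" is a list of rows, each a list of 3 entries, a list of its own where there are three numbers: the shift along the tool's x, y, z in units of 40 mm (1.0 is 40 mm), then the turn, a rotation vector about the tool's x, y, z in rad, then the finger opening in mm, from 0 to 85.4. A call has 1 to 12 rows; each row shifts and turns the commanded pose from where the row before left it, along the tool's axes as they then stand; what a row does not reach is not made up. A row lasts 1/10 s, in which the tool goes at most 50 mm and 8.59 degrees, less where a joint would pass 70% of its speed; a pose out of reach is approached as far as the arm can. A call is refused whole if a number of a shift passes 1 or a number of a turn 0.15, either way. A call with a gripper value outside its range is refused whole. The fingers move at their own pace and stop on an object; "grip_force" is the grip in N (left out, the last holds). Time passes only in rows, so rows that do not move let the fingers close. It gives the time, the measured TCP pose, the force, the opening and the grip force at its end, in the units of the state.
- sensors.get_obs(): the state, without advancing time (a new reading comes with each control period).
- vision.capture(name): name is "scene" or "top"; returns the picture (480x640x3 uint8, blue, green, red); there is no depth.
- vision.camera_info(name): a dict with "camera_matrix" (3x3 intrinsics, pixels), "R" (3x3) and "t" (3): a world point X has camera coordinates R X + t. Camera axes: x right, y down, z forward; pixel columns grow to the right and rows downward; lengths in m; the calibration is good to about 2 mm. A picture is of the moment at which its call begins. camera_info takes no time and is no camera call.
- manip.hand_in(): hands the job in; it is judged then, once.
The state is a dict: "time": time; "q": joint angles; "joint_velocities": joint speeds; "joint_efforts": joint torques, N m; "position": TCP position; "orientation": TCP orientation; "wrist_force": force on the tool from outside, world axes, zero at the start; "ft_torque": the same for the moment, N m; "grip_width": finger opening in m; "gripper_force": force on a finger pad.
Only numpy, scipy, OpenCV 4.12 (cv2) and the standard library are available. Lean on these libraries where they do the work, as an engineer would, in place of code of your own. Each camera call takes 0.05 s, during which the arm holds its last target. There are 200 camera calls.

### The job

The table lamp's locking screw is gone, so its mast flops over sideways: pick the lamp up by its orange handle without touching mast or shade, lift it clear of the table and, while still about where it stood, well over 20 cm from its place on the blue mat of the holder, bring the mast upright by tilting and moving the base and balance it there steadily for five seconds. Keep it upright as you carry it to the holder, guide the mast into the open red fork, stand the base squarely on the blue mat and let go, so that the fork keeps the mast upright. Leave the other things on the table alone.

Things in the scene. Friction and masses are not known exactly. Their poses are not given: they have to be found in the camera images.
- lamp: Lamp with a dark steel base plate 300 x 130 x 12 mm (x -105 to +195, y -65 to +65 mm). Origin: on its underside, straight below the middle of the orange handle; x along the plate to the mast, z up. A black block 50 x 90 mm at x -75 mm is 36 mm high. The whole lamp weighs about 0.66 kg, centre of mass about 30 mm from the handle towards the mast.
- handle (a point): Middle of the lamp's orange handle, 83 mm above the base's underside: a bar 60 mm long (along the lamp's x), 24 mm thick (along its y) and 34 mm high (66 to 100 mm) on two posts, to be gripped from above across its thickness. Axes as the lamp's.
- mast: Brass mast, 16 mm rod, pivoted on the base about one axis parallel to the lamp's x, so it leans only to the lamp's +y or -y. Origin: the pivot, at lamp x 160 mm, 50 mm above the underside; z up along the mast, x as the lamp's (a positive turn about x leans it to -y). Stops at 0.35 rad either side of square to the base. It starts lying against the stop on the -y side.
- shade_mid (a point): Middle of the white conical shade, 300 mm up the mast from the pivot; 70 mm high, 80 mm across below; axes as the mast's. Mast and shade: 0.20 kg (shade up to 8% off), centre of mass 247 mm from the pivot, inertia about it 0.0138 kg m2. A pivot spring pulls the mast square to the base: 0.38 N m/rad, damping 0.05 N m s/rad; gravity (0.485 N m/rad) beats it: falls with about 0.7 s growth time.
- holder: Fixed holder. Origin: on the table where the lamp's origin belongs; its x is the way the lamp's x must point. A flat blue mat 320 x 150 mm (x -115 to +205 mm, flush with the table) marks the base's place. Behind it, at x 235 mm, a dark 20 mm post 235 mm high stands on a foot 12 mm high (x from 220 mm).
- fork (a point): Point in the holder's fork where the mast belongs: holder x 160 mm, 220 mm above the table, axes as the holder's. Two red 10 mm bars at this height run from the post towards -x, 50 mm clear between them from 55 mm behind this point to 15 mm in front of it, then flare to 100 mm clear at the tips, 42 mm in front. The mast enters from -x.
- shaker: White ceramic salt shaker, 73 mm high, 42 mm across, on the coaster. Origin: centre of its underside. Bystander.
- mug: Blue mug, 90 mm high, 80 mm across. Origin: centre of its underside. Bystander.
- bowl: White bowl, 50 mm high, 120 mm across, with an orange in it. Origin: centre of its underside. Bystander.
- spoon: Spoon lying on the table, origin near its middle. Bystander.

How it is judged:
By the outcome, as a careful person would: the job done as asked, in the order asked, and still so for the second after the job is handed in, with the robot touching nothing.
It also fails if it takes over 69 s, if anything falls off the work surface, if the arm or the gripper's body presses on something with over 40 N, if the wrist force passes 120 N, or if a joint passes its speed limit or range.

## Working session

There is one attempt and no reset: what is moved stays moved. The work goes in short steps, Python scripts to look and compute and a tool call to move; the robot and the scene stay as the last step left them, time stands still between calls to the robot, and variables do not carry over. Pictures are saved under pics/ and viewed, at most 10 in all, crops included, and the job is handed in when it is done.

Besides the shell and the picture viewer there is one more tool, called after ">>>" as name(argument=value, ...) on one line, values as JSON. servo_tool: Moves the arm, as the interface text tells. Its arguments: {"type":"object","properties":{"steps":{"type":"array"},"grip_force":{"type":"number"}},"required":["steps"]}

```bash
mkdir -p pics; ls; python3 - <<'E'
from station import sensors, vision, manip
import cv2,numpy as np
o=sensors.get_obs(); print({k:np.round(v,3) for k,v in o.items()}, manip.tip_extent)
for n in("scene","top"):
    i=vision.camera_info(n); print(n,i["camera_matrix"].tolist() if hasattr(i["camera_matrix"],'tolist') else i, np.round(-np.array(i["R"]).T@np.array(i["t"]),3), np.round(i["R"],3).tolist())
    cv2.imwrite(f"pics/{n}0.png",vision.capture(n))
E
```

```text
pics
{'time': np.float64(0.0), 'q': array([ 1.143,  0.384,  0.016,  1.371, -0.006,  1.388, -0.047]), 'joint_velocities': array([-0.   , -0.   ,  0.001, -0.001, -0.001, -0.001, -0.001]), 'joint_efforts': array([ 1.0000e-03, -6.2758e+01,  8.4500e-01, -3.7181e+01,  1.7000e-02,
        1.4000e-02, -0.0000e+00]), 'position': array([ 0.223, -0.583,  0.241]), 'orientation': array([-3.088e+00, -5.700e-01,  1.000e-03]), 'wrist_force': array([-0.058, -0.163, -0.362]), 'ft_torque': array([ 0.008, -0.048,  0.018]), 'gripper_force': np.float64(0.0), 'grip_width': np.float64(0.085)} 0.011
scene [[444.29695065293544, 0.0, 321.0099316239311], [0.0, 444.29695065293544, 237.85000706543053], [0.0, 0.0, 1.0]] [1.21  0.329 1.163] [[-0.471, 0.882, -0.003], [0.704, 0.374, -0.603], [-0.531, -0.287, -0.797]]
top [[551.4794192602799, 0.0, 324.5387654635725], [0.0, 551.4794192602799, 236.22402699264174], [0.0, 0.0, 1.0]] [ 0.523 -0.019  1.885] [[-0.021, -1.0, -0.003], [-0.999, 0.022, -0.046], [0.047, 0.002, -0.999]]
```

View pics/scene0.png

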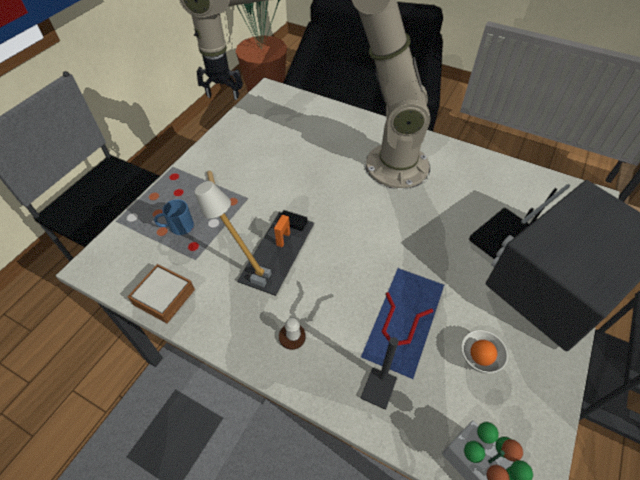

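View pics/top0.png

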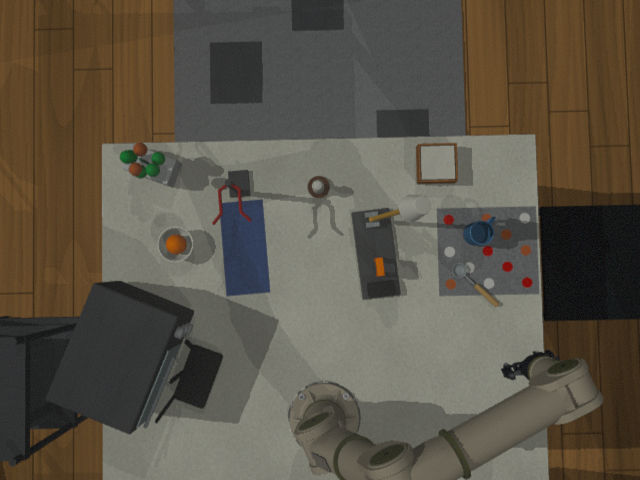

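The scene view shows the lamp near (275,250) with its shade at (210,198), the mat at (405,320) and the shaker at (292,330). In the top view the handle is at (380,267), the pivot at (372,218), the mat centre at (246,248) and the fork mouth at about (232,215).

```bash
cat > h.py <<'E'
from station import sensors, vision, manip
import cv2,numpy as np
from scipy.spatial.transform import Rotation as Rot
CI={n:vision.camera_info(n) for n in("scene","top")}
def ray(n,uv):
    c=CI[n];R=np.array(c["R"]);K=np.array(c["camera_matrix"]);o=-R.T@np.array(c["t"]).ravel()
    d=R.T@np.linalg.inv(K)@np.array([uv[0],uv[1],1.]);return o,d/np.linalg.norm(d)
def onz(n,uv,z):
    o,d=ray(n,uv);return o+d*(z-o[2])/d[2]
def proj(n,X):
    c=CI[n];x=np.array(c["camera_matrix"])@(np.array(c["R"])@np.asarray(X)+np.array(c["t"]).ravel());return x[:2]/x[2]
def two(a,b):
    (o1,d1),(o2,d2)=ray("scene",a),ray("top",b)
    A=np.c_[d1,-d2];s=np.linalg.lstsq(A,o2-o1,rcond=None)[0];p,q=o1+s[0]*d1,o2+s[1]*d2;return (p+q)/2,np.linalg.norm(p-q)
def big(m):
    k,l,s,c=cv2.connectedComponentsWithStats(m.astype(np.uint8));i=1+np.argmax(s[1:,4]);return l==i
E
python3 - <<'E'
from h import *
T=cv2.imread("pics/top0.png");S=cv2.imread("pics/scene0.png")
hs=cv2.cvtColor(T,cv2.COLOR_BGR2HSV);ss=cv2.cvtColor(S,cv2.COLOR_BGR2HSV)
def pts(m): return cv2.findContours(m.astype(np.uint8),0,1)[0]
def box(n,m,z):
    c=np.vstack(pts(m))[:,0]; w=np.array([onz(n,p,z)[:2] for p in c],np.float32)
    return cv2.minAreaRect(w), cv2.boxPoints(cv2.minAreaRect(w)).round(4).tolist()
def roi(m,x0,x1,y0,y1):
    r=np.zeros_like(m);r[y0:y1,x0:x1]=m[y0:y1,x0:x1];return r
H,Sa,V=[hs[...,i].astype(int) for i in range(3)]
mat=big(roi((abs(H-115)<12)&(Sa>90),200,290,190,305)); print("mat top",box("top",mat,0))
plate=big(roi((V<95),340,410,195,305)); print("plate",box("top",plate,.012))
han=big(roi((abs(H-11)<8)&(Sa>180),365,395,250,285)); print("handle top",box("top",han,.1))
h2,s2,v2=[ss[...,i].astype(int) for i in range(3)]
mat2=big(roi((abs(h2-115)<12)&(s2>90),350,450,260,380)); print("mat sc",box("scene",mat2,0))
han2=big(roi((abs(h2-11)<8)&(s2>180),265,300,205,255)); print("handle sc",[np.mean(x) for x in np.where(han2)][::-1],[np.mean(x) for x in np.where(han)][::-1])
print(two([np.mean(x) for x in np.where(han2)][::-1],[np.mean(x) for x in np.where(han)][::-1]))
for p in((232,232),(240,245),(250,262)): print("mast hsv",ss[p[1]-1:p[1]+2,p[0]-2:p[0]+3].reshape(-1,3)[::3].tolist())
print("shade",ss[200,205:225:4].tolist())
br=big(roi((abs(h2-20)<8)&(s2>90)&(v2>80),205,275,185,275)); print("mast px",br.sum(),[(a.min(),a.max()) for a in np.where(br)])
crop=np.hstack([cv2.resize(T[185:315,195:425],(0,0),fx=3.4,fy=3.4)]); cv2.imwrite("pics/topc.png",crop[:600,:800])
E
```

```text
mat top (((0.5793231129646301, 0.26144134998321533), (0.31284359097480774, 0.14474178850650787), 3.9242160320281982), [[0.41830000281333923, 0.3228999972343445], [0.42820000648498535, 0.1784999966621399], [0.7402999997138977, 0.19990000128746033], [0.730400025844574, 0.3443000018596649]])
plate (((0.5512938499450684, -0.21631382405757904), (0.30156007409095764, 0.1923530399799347), 6.058743953704834), [[0.3912000060081482, -0.13660000264644623], [0.4115000069141388, -0.3278999924659729], [0.7113999724388123, -0.29600000381469727], [0.691100001335144, -0.10480000078678131]])
handle top (((0.5038740038871765, -0.188715398311615), (0.05739905312657356, 0.026530688628554344), 6.636682987213135), [[0.47380000352859497, -0.17890000343322754], [0.47690001130104065, -0.20520000159740448], [0.5339000225067139, -0.19859999418258667], [0.5307999849319458, -0.17219999432563782]])
mat sc (((0.5804838538169861, 0.26116234064102173), (0.31541892886161804, 0.14594200253486633), 3.7293665409088135), [[0.41839998960494995, 0.3237000107765198], [0.4278999865055084, 0.17810000479221344], [0.7426000237464905, 0.19859999418258667], [0.7330999970436096, 0.3441999852657318]])
handle sc [np.float64(281.67301587301586), np.float64(229.04444444444445)] [np.float64(379.2836879432624), np.float64(266.4468085106383)]
(array([ 0.50376511, -0.19300581,  0.06151826]), np.float64(0.00014345764478894215))
mast hsv [[19, 142, 120], [18, 155, 165], [19, 158, 124], [19, 162, 161], [20, 154, 137]]
mast hsv [[20, 50, 133], [19, 151, 164], [19, 106, 120], [19, 148, 169], [18, 116, 125]]
mast hsv [[38, 12, 85], [19, 154, 146], [38, 18, 56], [19, 152, 149], [21, 57, 72]]
shade [[33, 13, 175], [32, 18, 195], [30, 13, 200], [27, 13, 203], [35, 17, 196]]
mast px 391 [(np.int64(214), np.int64(274)), (np.int64(220), np.int64(263))]
```

View pics/topc.png

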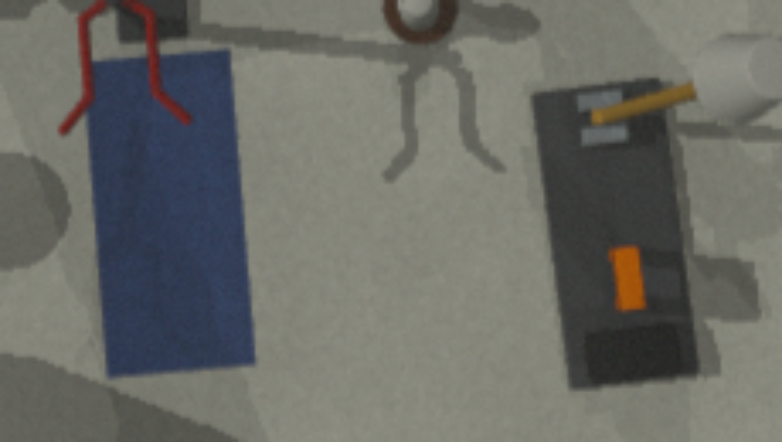

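The crop shows the plate corners at (533,95), (660,80), (697,372) and (570,388), the handle top at (627,278), and the mast leaning right. The measured sizes match the ones given.

>>> servo_tool(steps=[[[0.84, -0.56, 0], [0, 0, 0], 85], [[0.84, -0.56, 0], [0, 0, 0], 85], [[0.84, -0.56, 0], [0, 0, 0], 85], [[0.84, -0.56, 0], [0, 0, 0], 85], [[0.84, -0.56, 0], [0, 0, 0], 85], [[0.84, -0.56, 0], [0, 0, 0], 85], [[0.84, -0.56, 0], [0, 0, 0], 85], [[0.84, -0.56, 0], [0, 0, 0], 85], [[0.84, -0.56, 0], [0, 0, 0], 85], [[0.84, -0.56, 0], [0, 0, 0.08], 85], [[0.84, -0.56, 0], [0, 0, 0.08], 85], [[0.84, -0.56, 0], [0, 0, 0.08], 85]], grip_force=100)

```text
time: 1.3
position: [0.5117, -0.1934, 0.2422]
orientation: [-3.136, -0.191, 0.001]
wrist_force: [1.5, -1.4, 0.3]
grip_width: 0.0851
gripper_force: 0.0
```

```bash
python3 - <<'E'
from h import *
o=sensors.get_obs();print(o['position'],o['orientation'],o['q'].round(2))
c=np.array([(533,95),(660,80),(697,372),(570,388)])/3.4+[195,185]
w=np.array([onz("top",p,.012)[:2] for p in c]);print(w.round(4))
for a,b in((3,0),(2,1)): d=w[b]-w[a];print(np.degrees(np.arctan2(d[1],d[0])),np.linalg.norm(d))
print("centre",w.mean(0), "edges w",np.linalg.norm(w[0]-w[1]))
y=np.radians(6.3);print("origin from plate",w.mean(0)-.045*np.array([np.cos(y),np.sin(y)]))
print("shaker",onz("top",(318,187),.07))
T=Rot.from_rotvec(o['orientation']).as_matrix()
print("to handle in tool",T.T@(np.array([.504,-.189,.077])-o['position'])/.04,"yaw",np.degrees(np.arctan2(T[1,0],T[0,0])))
# handle edges, top
E
```

```text
[ 0.51173512 -0.19337737  0.24217605] [-3.13561508e+00 -1.90898420e-01  6.43217082e-04] [ 0.54  0.23 -0.28  1.58  0.06  1.34 -1.2 ]
[[ 0.6872 -0.1088]
 [ 0.6996 -0.2364]
 [ 0.4074 -0.2654]
 [ 0.3942 -0.1387]]
5.819994689576449 0.29457111714965445
5.662480014416807 0.29362555645520916
centre [ 0.54709618 -0.18732506] edges w 0.12817231990458727
origin from plate [ 0.50236793 -0.1922631 ]
shaker [0.77065999 0.00361343 0.07      ]
to handle in tool [-0.17702945 -0.13127393  4.12949784] yaw 6.967815658182125
```

>>> servo_tool(steps=[[[-0.21, -0.09, 0.2], [0, 0, 0.015], 85], [[0, 0, 0.7], [0, 0, 0], 85], [[0, 0, 0.8], [0, 0, 0], 70], [[0, 0, 0.8], [0, 0, 0], 60], [[0, 0, 0.8], [0, 0, 0], 50], [[0, 0, 0.5], [0, 0, 0], 45], [[0, 0, 0.3], [0, 0, 0], 45], [[0, 0, 0], [0, 0, 0], 45], [[0, 0, 0], [0, 0, 0], 45]])

```text
time: 2.2
position: [0.5029, -0.1926, 0.079]
orientation: [3.137, 0.173, 0.001]
wrist_force: [0.3, 0.1, 0.3]
grip_width: 0.0453
gripper_force: 0.0
```

```bash
python3 - <<'E'
from h import *
cv2.imwrite("pics/top1.png",vision.capture("top"));I=vision.capture("scene");cv2.imwrite("pics/scene1.png",cv2.resize(I[140:340,180:450],(0,0),fx=2.9,fy=2.9))
E
```

```text
(no output)
```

View pics/scene1.png

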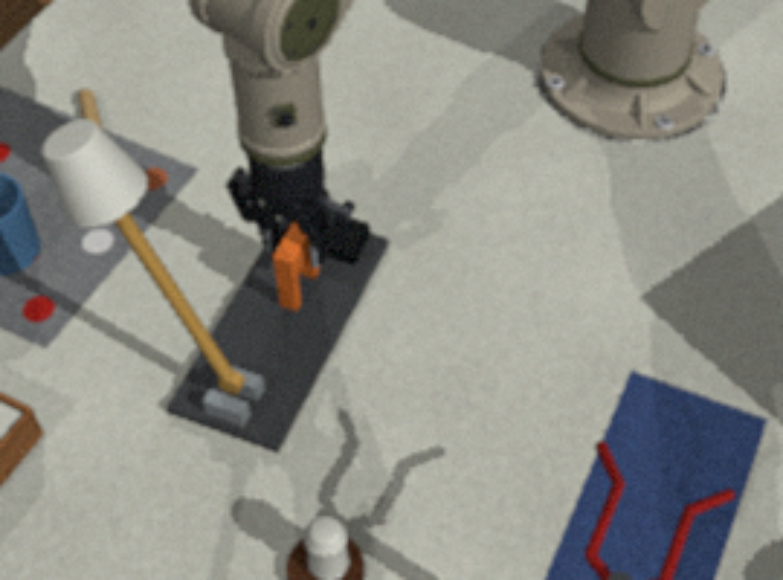

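The crop shows the open fingers straddling the orange bar at (290,255), clear of everything. The mast leans left, with its shade at (95,172).

```bash
cat > c.py <<'E'
# python3 c.py "dphi rows" "dy rows(mm)" [N phi_end]: propagate, measure mast, plan next pulse
from h import *
import sys,json,os
from scipy.linalg import expm
J,k,g,c,ml=.0138,.38,.485,.05,.0494
A=np.array([[0,1,0],[(g-k)/J,-c/J,k/J],[0,0,0]]); DT=.01
# inputs: phi, phidot, accel
B=np.array([[0,0,0],[k/J,c/J,ml/J],[0,0,0]])
M=expm(np.block([[A,B],[np.zeros((3,6))]])*DT);F,G=M[:3,:3],M[:3,3:]
lam=max(np.linalg.eigvals(A[:2,:2]).real); w=np.linalg.svd((A[:2,:2]-lam*np.eye(2)).T)[2][-1]; w=w/w[0]
TAU=.04
def traj(p0,rows,tail):   # commanded position, first order lag -> pos list
    cmd=np.concatenate([p0[0]+np.interp(np.arange(1,len(rows)*10+1)/10,np.arange(len(rows)+1),np.r_[0,np.cumsum(rows)]),np.full(tail,p0[0]+np.sum(rows))])
    x=p0[1];o=[]
    for u in cmd: x+=(u-x)*DT/TAU;o.append(x)
    return np.array(o),cmd[-1] if len(cmd) else p0[0]
def run(x,P,ph,y,rows,dys,tail):
    a,pc=traj(ph,rows,tail);b,yc=traj(y,dys,tail)
    va=np.diff(np.r_[ph[1],a])/DT;vb=np.diff(np.r_[y[1],b])/DT;vy=vb+.029*va;acc=np.diff(np.r_[y[2],vy])/DT
    for i in range(len(a)):
        x=F@x+G@np.array([a[i],va[i],acc[i]]); x[0]=np.clip(x[0],a[i]-.35,a[i]+.35)
        P=F@P@F.T+np.diag([1e-6,2e-4,2e-7])
    if len(a): ph=[pc,a[-1]];y=[yc,b[-1],vy[-1]]
    return x,P,ph,y
def pose():
    o=sensors.get_obs();T=Rot.from_rotvec(o['orientation']).as_matrix();L=T@np.diag([1,-1,-1.]);return o,L
def mast(I,o,L,th):
    piv=o['position']+L@[.16,0,-.029]; n=L[:,0]
    up=np.cross(n,np.cross([0,0,1.],n)); up/=np.linalg.norm(up); lf=np.cross(n,up)
    d=lambda a:np.cos(a)*up+np.sin(a)*lf
    q=[proj("scene",piv+d(th+e)*r) for e,r in((-.22,.02),(-.22,.28),(.22,.28),(.22,.02))]
    m=np.zeros(I.shape[:2],np.uint8);cv2.fillPoly(m,[np.int32(q)],1)
    h=cv2.cvtColor(I,cv2.COLOR_BGR2HSV);s=cv2.inRange(h,(13,75,60),(26,185,255))
    b=big((s>0)&(m>0));p=np.argwhere(b)[:,::-1].astype(np.float32)
    vx,vy,x0,y0=cv2.fitLine(p,cv2.DIST_L2,0,.01,.01).ravel()
    nc=np.cross(ray("scene",(x0,y0))[1],ray("scene",(x0+20*vx,y0+20*vy))[1])
    v=np.cross(nc,n);v*=np.sign(v[2]);off=nc/np.linalg.norm(nc)@(piv-ray("scene",(0,0))[0])
    return np.arctan2(v@lf,v@up),len(p),off,v/np.linalg.norm(v)
def main():
    rows=[float(a) for a in sys.argv[1].split()];dys=[float(a)/1000 for a in sys.argv[2].split()] or [0]*len(rows)
    N=int(sys.argv[3]) if len(sys.argv)>3 else 8
    o,L=pose();I=vision.capture("scene");phm=np.arctan2(L[2,1],L[2,2])
    if os.path.exists("st.json"):
        s=json.load(open("st.json"));x,P,ph,y=np.array(s['x']),np.array(s['P']),s['ph'],s['y']
    else: x,P,ph,y=np.array([.35,0,0]),np.diag([1e-3,1e-3,1e-4]),[phm,phm],[0,0,0]
    x,P,ph,y=run(x,P,ph,y,rows,dys,0); pred=x.copy();pm=ph[1]
    z,n,off,v=mast(I,o,L,x[0])
    H=np.array([1,0,0.]);K=P@H/(P[0,0]+4e-5);x=x+K*(z-x[0]);P=P-np.outer(K,H@P)
    ph=[ph[0],phm]
    x,P,ph,y=run(x,P,ph,y,[],[],5)
    json.dump(dict(x=x.tolist(),P=P.tolist(),ph=ph,y=y),open("st.json","w"))
    def end(p1,N):
        pe=-x[2]; r=[(p1-ph[0])/2]*2+[0]*(N-4)+[(pe-p1)/2]*2
        e=run(x,P,ph,y,r,[0]*N,10)[0];return w@(e[:2]),e
    print(f"t {o['time']:.2f} th {z:.3f} pred {pred[0]:.3f} est {x.round(3)} phi {phm:.3f} (model {pm:.3f}) cmd {ph[0]:.3f} px {n} off {off*1000:.1f}mm mast {v.round(3)}")
    p=o['position'];print("tcp",p.round(4),"yaw",np.degrees(np.arctan2(L[1,0],L[0,0])).round(2),"pitch",round(float(np.arcsin(-L[2,0])),3),"F",o['wrist_force'].round(1),"grip",o['grip_width'].round(4))
    for n in (N,N+3):
        e0,e1=end(0,n)[0],end(.1,n)[0];p1=-e0/(e1-e0)*.1
        print(n,"rows: p1 %.3f  d1 %.4f x2, back %.4f x2, end"%(p1,(p1-ph[0])/2,(-x[2]-p1)/2),end(p1,n)[1].round(3))
if __name__=="__main__":main()
E
python3 c.py "" ""; rm st.json
```

```text
t 2.30 th 0.355 pred 0.350 est [0.349 0.121 0.   ] phi -0.001 (model -0.001) cmd -0.001 px 330 off -0.6mm mast [ 0.036 -0.345  0.938]Traceback (most recent call last):
  File "c.py", line 60, in <module>
    if __name__=="__main__":main()
                            ~~~~^^
  File "c.py", line 56, in main
    p=o['position'];print("tcp",p.round(4),"yaw",np.degrees(np.arctan2(L[1,0],L[0,0])).round(2),"pitch",round(float(np.arcsin(-L[2,0])),3),"F",o['wrist_force'].round(1),"grip",o['grip_width'].round(4))
                                                                                                                                                                                ^^^^^^^^^^^^^^^^^^^^^
AttributeError: 'float' object has no attribute 'round'
```

```bash
python3 - <<'E'
s=open('c.py').read()
s=s.replace("o['grip_width'].round(4)","round(float(o['grip_width']),4)")
s=s.replace("x[0]=np.clip(x[0],a[i]-.35,a[i]+.35)","r=x[0]-a[i]\n        if abs(r)>.352 and r*(x[1]-va[i])>0: x[0]=a[i]+np.sign(r)*.352;x[1]=va[i]")
open('c.py','w').write(s)
E
```

>>> servo_tool(steps=[[[0, 0, 0], [0, 0, 0], 15], [[0, 0, 0], [0, 0, 0], 10], [[0, 0, 0], [0, 0, 0], 10], [[0, 0, 0], [0, 0, 0], 10], [[0, 0, 0], [0, 0, 0], 10], [[0, 0, 0], [0, 0, 0], 10], [[0, 0, 0], [0, 0, 0], 10]], grip_force=110)

```text
time: 3.05
position: [0.503, -0.1927, 0.0794]
orientation: [3.136, 0.172, 0.002]
wrist_force: [-2.6, 0.9, 6.2]
grip_width: 0.0224
gripper_force: 108.1
```

>>> servo_tool(steps=[[[0, 0, -0.1], [0, 0, 0], 10], [[0, 0, -0.15], [0, 0, 0], 10], [[0, 0, -0.2], [0, 0, 0], 10], [[0, 0, -0.25], [0, 0, 0], 10], [[0, 0, -0.25], [0, 0, 0], 10], [[0, 0, -0.25], [0, 0, 0], 10], [[0, 0, -0.2], [0, 0, 0], 10], [[0, 0, -0.1], [0, 0, 0], 10], [[0, 0, 0], [0, 0, 0], 10], [[0, 0, 0], [0, 0, 0], 10]])

```text
time: 4.05
position: [0.5022, -0.1924, 0.138]
orientation: [-3.137, -0.172, 0.001]
wrist_force: [-0.7, 0.4, -6.4]
grip_width: 0.0227
gripper_force: 108.0
```

```bash
python3 c.py "" "" 12
```

```text
t 4.05 th 0.362 pred 0.350 est [0.352 0.    0.   ] phi 0.000 (model 0.000) cmd 0.000 px 378 off -0.2mm mast [ 0.039 -0.352  0.935]
tcp [ 0.5022 -0.1924  0.138 ] yaw 6.29 pitch 0.0 F [-0.7  0.4 -6.4] grip 0.0227
12 rows: p1 0.944  d1 0.4721 x2, back -0.4722 x2, end [ 0.116 -3.03   0.   ]
15 rows: p1 0.944  d1 0.4721 x2, back -0.4722 x2, end [ 0.116 -3.03   0.   ]
```

```bash
python3 - <<'E'
from c import *
s=json.load(open("st.json"));x,P,ph,y=np.array(s['x']),np.array(s['P']),s['ph'],s['y']
for n in (8,10,12,14):
  def f(p,full=0):
    r=[p/3]*3+[0]*(n-6)+[-p/3]*3;e=run(x,P,ph,y,r,[0]*n,10)[0];return e if full else w@e[:2]
  from scipy.optimize import brentq
  p=brentq(f,-.6,-.12);print(n,p,f(p,1),f(p+.01,1),[run(x,P,ph,y,([p/3]*3+[0]*(n-6)+[-p/3]*3)[:i],[0]*i,0)[0][:2].round(2).tolist() for i in(4,6,8,n)])
E
```

```text
8 -0.12826073882268307 [ 0.01603055 -0.08194304  0.        ] [0.07407761 0.01158625 0.        ] [[0.19, -0.5], [0.09, -0.44], [0.03, -0.13], [0.03, -0.13]]Traceback (most recent call last):
  File "<stdin>", line 7, in <module>
    r = _zeros._brentq(f, a, b, xtol, rtol, maxiter, args, full_output, disp)
ValueError: f(a) and f(b) must have different signs
```

>>> servo_tool(steps=[[[0, 0, 0], [-0.043, 0, 0], 10], [[0, 0, 0], [-0.043, 0, 0], 10], [[0, 0, 0], [-0.043, 0, 0], 10], [[0, 0, 0], [0, 0, 0], 10], [[0, 0, 0], [0, 0, 0], 10], [[0, 0, 0], [0.043, 0, 0], 10]])

```text
time: 4.7
position: [0.5025, -0.1913, 0.1381]
orientation: [3.053, 0.171, 0.007]
wrist_force: [0.1, 0.6, -7.1]
grip_width: 0.0224
gripper_force: 108.9
```

```bash
python3 c.py "-.043 -.043 -.043 0 0 .043" "" 6
```

```text
t 4.70 th 0.088 pred 0.083 est [ 0.064 -0.482  0.001] phi -0.084 (model -0.098) cmd -0.086 px 299 off 0.2mm mast [ 0.01  -0.087  0.996]
tcp [ 0.5025 -0.1913  0.1381] yaw 6.41 pitch 0.0 F [ 0.1  0.6 -7.1] grip 0.0224
6 rows: p1 0.017  d1 0.0514 x2, back -0.0089 x2, end [-0.     0.001  0.001]
9 rows: p1 0.028  d1 0.0568 x2, back -0.0143 x2, end [0.128 0.214 0.001]
```

```bash
sed -i 's/end(.1,n)\[0\];p1=-e0\/(e1-e0)\*.1/end(.01,n)[0];p1=-e0\/(e1-e0)*.01/; s/^TAU=.04/TAU=.015/' c.py; grep -c "end(.01" c.py
```

```text
1
```

>>> servo_tool(steps=[[[0, 0, 0], [0.051, 0, 0], 10], [[0, 0, 0], [0.051, 0, 0], 10], [[0, 0, 0], [0, 0, 0], 10], [[0, 0, 0], [0, 0, 0], 10], [[0, 0, 0], [-0.009, 0, 0], 10], [[0, 0, 0], [-0.009, 0, 0], 10]])

```text
time: 5.35
position: [0.5026, -0.1919, 0.1383]
orientation: [3.134, 0.174, 0.0]
wrist_force: [0.6, 0.1, -6.2]
grip_width: 0.0226
gripper_force: 109.3
```

```bash
python3 c.py ".051 .051 0 0 -.009 -.009" "" 6
```

```text
t 5.35 th 0.036 pred 0.020 est [0.039 0.068 0.002] phi -0.003 (model -0.001) cmd -0.002 px 274 off 0.4mm mast [ 0.004 -0.036  0.999]
tcp [ 0.5026 -0.1919  0.1383] yaw 6.35 pitch -0.0 F [ 0.6  0.1 -6.2] grip 0.0226
6 rows: p1 -0.033  d1 -0.0157 x2, back 0.0155 x2, end [ 0.003 -0.017  0.002]
9 rows: p1 -0.024  d1 -0.0110 x2, back 0.0107 x2, end [ 0.003 -0.013  0.002]
```

>>> servo_tool(steps=[[[0, 0, 0], [-0.016, 0, 0], 10], [[0, 0, 0], [-0.016, 0, 0], 10], [[0, 0, 0], [0, 0, 0], 10], [[0, 0, 0], [0, 0, 0], 10], [[0, 0, 0], [0.016, 0, 0], 10], [[0, 0, 0], [0.016, 0, 0], 10]])

```text
time: 6.0
position: [0.5025, -0.1926, 0.1383]
orientation: [3.136, 0.172, 0.0]
wrist_force: [0.4, -0.2, -7.4]
grip_width: 0.0226
gripper_force: 109.3
```

```bash
python3 c.py "-.016 -.016 0 0 .016 .016" "" 6
```

```text
t 6.00 th -0.046 pred 0.004 est [-0.052 -0.137 -0.002] phi -0.001 (model -0.003) cmd -0.002 px 256 off -0.7mm mast [-0.005  0.045  0.999]
tcp [ 0.5025 -0.1926  0.1383] yaw 6.29 pitch -0.0 F [ 0.4 -0.2 -7.4] grip 0.0226
6 rows: p1 0.048  d1 0.0249 x2, back -0.0231 x2, end [-0.005  0.025 -0.002]
9 rows: p1 0.034  d1 0.0178 x2, back -0.0160 x2, end [-0.004  0.02  -0.002]
```

```bash
python3 - <<'E'
s=open('c.py').read()
s=s.replace("    return np.arctan2(v@lf,v@up),len(p),off,v/np.linalg.norm(v)","""    nc2=np.cross(ray("scene",p.mean(0))[1],piv-ray("scene",(0,0))[0]);u=np.cross(nc2,n);u*=np.sign(u[2])
    a,b=np.arctan2(v@lf,v@up),np.arctan2(u@lf,u@up);print("slope %.3f centroid %.3f"%(a,b));cv2.imwrite("last_%.2f.png"%o['time'],I)
    return .4*a+.6*b,len(p),off,v/np.linalg.norm(v)""")
open('c.py','w').write(s)
E
```

>>> servo_tool(steps=[[[0, 0, 0], [0.022, 0, 0], 10], [[0, 0, 0], [0.022, 0, 0], 10], [[0, 0, 0], [0, 0, 0], 10], [[0, 0, 0], [0, 0, 0], 10], [[0, 0, 0], [-0.02, 0, 0], 10], [[0, 0, 0], [-0.02, 0, 0], 10]])

```text
time: 6.65
position: [0.5025, -0.1923, 0.1383]
orientation: [-3.136, -0.173, -0.0]
wrist_force: [0.6, -0.0, -6.7]
grip_width: 0.0226
gripper_force: 109.3
```

```bash
python3 c.py ".022 .022 0 0 -.02 -.02" "" 6
```

```text
slope -0.007 centroid -0.011
t 6.65 th -0.010 pred -0.025 est [-0.008  0.042 -0.001] phi 0.000 (model 0.003) cmd 0.002 px 267 off 0.5mm mast [-0.001  0.007  1.   ]
tcp [ 0.5025 -0.1923  0.1383] yaw 6.3 pitch -0.0 F [ 0.6 -0.  -6.7] grip 0.0226
6 rows: p1 0.000  d1 -0.0010 x2, back 0.0001 x2, end [-0.     0.001 -0.001]
9 rows: p1 0.000  d1 -0.0009 x2, back 0.0001 x2, end [-0.     0.    -0.001]
```

>>> servo_tool(steps=[[[0, 0, 0], [-0.001, 0, 0], 10], [[0, 0, 0], [0, 0, 0], 10], [[0, 0, 0], [0, 0, 0], 10], [[0, 0, 0], [0, 0, 0], 10], [[0, 0, 0], [0, 0, 0], 10]])

```text
time: 7.2
position: [0.5024, -0.1926, 0.1383]
orientation: [-3.136, -0.172, 0.0]
wrist_force: [-0.8, -0.8, -7.6]
grip_width: 0.0226
gripper_force: 109.3
```

```bash
sed -i 's/1e-6,2e-4,2e-7/1e-6,4e-5,2e-7/' c.py; python3 c.py "-.001 0 0 0 0" "" 6
```

```text
slope -0.025 centroid -0.021
t 7.20 th -0.022 pred 0.001 est [-0.024 -0.043 -0.003] phi 0.001 (model 0.001) cmd 0.001 px 259 off -0.4mm mast [-0.003  0.024  1.   ]
tcp [ 0.5024 -0.1926  0.1383] yaw 6.28 pitch 0.0 F [-0.8 -0.8 -7.6] grip 0.0226
6 rows: p1 0.022  d1 0.0103 x2, back -0.0094 x2, end [-0.002  0.01  -0.003]
9 rows: p1 0.016  d1 0.0074 x2, back -0.0065 x2, end [-0.002  0.008 -0.003]
```

>>> servo_tool(steps=[[[0, 0, 0], [0.01, 0, 0], 10], [[0, 0, 0], [0.01, 0, 0], 10], [[0, 0, 0], [0, 0, 0], 10], [[0, 0, 0], [0, 0, 0], 10], [[0, 0, 0], [-0.009, 0, 0], 10], [[0, 0, 0], [-0.009, 0, 0], 10]])

```text
time: 7.85
position: [0.5025, -0.1924, 0.1383]
orientation: [-3.135, -0.172, 0.0]
wrist_force: [0.3, 0.1, -7.5]
grip_width: 0.0222
gripper_force: 109.3
```

```bash
python3 c.py ".01 .01 0 0 -.009 -.009" "" 6
```

```text
slope 0.001 centroid 0.002
t 7.85 th 0.002 pred -0.005 est [ 0.003  0.03  -0.002] phi 0.002 (model 0.004) cmd 0.003 px 266 off -0.1mm mast [ 0.    -0.001  1.   ]
tcp [ 0.5025 -0.1924  0.1383] yaw 6.29 pitch -0.0 F [ 0.3  0.1 -7.5] grip 0.0222
6 rows: p1 -0.003  d1 -0.0031 x2, back 0.0026 x2, end [ 0.    -0.002 -0.002]
9 rows: p1 -0.001  d1 -0.0023 x2, back 0.0018 x2, end [ 0.    -0.002 -0.002]
```

Excellent; balanced. The steady five seconds start about here.

>>> servo_tool(steps=[[[0, 0, 0], [-0.003, 0, 0], 10], [[0, 0, 0], [-0.002, 0, 0], 10], [[0, 0, 0], [0, 0, 0], 10], [[0, 0, 0], [0, 0, 0], 10], [[0, 0, 0], [0.002, 0, 0], 10], [[0, 0, 0], [0.002, 0, 0], 10]])

```text
time: 8.5
position: [0.5025, -0.1925, 0.1383]
orientation: [-3.135, -0.172, 0.0]
wrist_force: [-0.9, 0.1, -6.8]
grip_width: 0.0229
gripper_force: 109.3
```

```bash
python3 c.py "-.003 -.002 0 0 .002 .002" "" 7
```

```text
slope 0.006 centroid 0.006
t 8.50 th 0.006 pred 0.004 est [ 0.006  0.007 -0.002] phi 0.002 (model 0.002) cmd 0.002 px 271 off 0.1mm mast [ 0.001 -0.006  1.   ]
tcp [ 0.5025 -0.1925  0.1383] yaw 6.29 pitch -0.0 F [-0.9  0.1 -6.8] grip 0.0229
7 rows: p1 -0.002  d1 -0.0019 x2, back 0.0019 x2, end [ 0.    -0.002 -0.002]
10 rows: p1 -0.001  d1 -0.0015 x2, back 0.0014 x2, end [ 0.    -0.002 -0.002]
```

>>> servo_tool(steps=[[[0, 0, 0], [-0.002, 0, 0], 10], [[0, 0, 0], [-0.002, 0, 0], 10], [[0, 0, 0], [0, 0, 0], 10], [[0, 0, 0], [0, 0, 0], 10], [[0, 0, 0], [0, 0, 0], 10], [[0, 0, 0], [0.002, 0, 0], 10], [[0, 0, 0], [0.002, 0, 0], 10]])

```text
time: 9.25
position: [0.5025, -0.1925, 0.1383]
orientation: [-3.135, -0.172, 0.0]
wrist_force: [-0.0, -0.2, -7.2]
grip_width: 0.0226
gripper_force: 109.3
```

```bash
python3 c.py "-.002 -.002 0 0 0 .002 .002" "" 8
```

```text
slope 0.008 centroid 0.007
t 9.25 th 0.007 pred 0.000 est [ 0.008  0.011 -0.002] phi 0.002 (model 0.002) cmd 0.002 px 269 off 0.1mm mast [ 0.001 -0.008  1.   ]
tcp [ 0.5025 -0.1925  0.1383] yaw 6.29 pitch -0.0 F [-0.  -0.2 -7.2] grip 0.0226
8 rows: p1 -0.003  d1 -0.0025 x2, back 0.0022 x2, end [ 0.001 -0.003 -0.002]
11 rows: p1 -0.002  d1 -0.0021 x2, back 0.0017 x2, end [ 0.    -0.002 -0.002]
```

>>> servo_tool(steps=[[[0, 0, 0], [-0.003, 0, 0], 10], [[0, 0, 0], [-0.003, 0, 0], 10], [[0, 0, 0], [0, 0, 0], 10], [[0, 0, 0], [0, 0, 0], 10], [[0, 0, 0], [0, 0, 0], 10], [[0, 0, 0], [0, 0, 0], 10], [[0, 0, 0], [0.002, 0, 0], 10], [[0, 0, 0], [0.003, 0, 0], 10]])

```text
time: 10.1
position: [0.5025, -0.1924, 0.1383]
orientation: [-3.136, -0.172, -0.0]
wrist_force: [-0.5, -1.4, -7.7]
grip_width: 0.0222
gripper_force: 109.3
```

```bash
python3 c.py "-.003 -.003 0 0 0 0 .002 .003" "" 8
```

```text
slope 0.001 centroid -0.002
t 10.10 th -0.001 pred -0.005 est [-0.001 -0.008 -0.001] phi 0.001 (model 0.001) cmd 0.001 px 267 off 0.3mm mast [ 0.    -0.001  1.   ]
tcp [ 0.5025 -0.1924  0.1383] yaw 6.3 pitch -0.0 F [-0.5 -1.4 -7.7] grip 0.0222
8 rows: p1 0.002  d1 0.0006 x2, back -0.0006 x2, end [-0.     0.001 -0.001]
11 rows: p1 0.002  d1 0.0005 x2, back -0.0005 x2, end [-0.     0.001 -0.001]
```

>>> servo_tool(steps=[[[0, 0, 0], [0.001, 0, 0], 10], [[0, 0, 0], [0, 0, 0], 10], [[0, 0, 0], [0, 0, 0], 10], [[0, 0, 0], [0, 0, 0], 10], [[0, 0, 0], [0, 0, 0], 10], [[0, 0, 0], [0, 0, 0], 10], [[0, 0, 0], [0, 0, 0], 10], [[0, 0, 0], [-0.001, 0, 0], 10]])

```text
time: 10.95
position: [0.5025, -0.1925, 0.1383]
orientation: [-3.136, -0.172, 0.0]
wrist_force: [0.2, 0.0, -6.7]
grip_width: 0.0222
gripper_force: 109.3
```

```bash
python3 c.py ".001 0 0 0 0 0 0 -.001" "" 8
```

```text
slope -0.008 centroid -0.010
t 10.95 th -0.009 pred -0.000 est [-0.01  -0.017 -0.002] phi 0.001 (model 0.001) cmd 0.001 px 263 off 0.3mm mast [-0.001  0.008  1.   ]
tcp [ 0.5025 -0.1925  0.1383] yaw 6.29 pitch -0.0 F [ 0.2  0.  -6.7] grip 0.0222
8 rows: p1 0.008  d1 0.0033 x2, back -0.0030 x2, end [-0.001  0.004 -0.002]
11 rows: p1 0.007  d1 0.0027 x2, back -0.0024 x2, end [-0.001  0.003 -0.002]
```

>>> servo_tool(steps=[[[0, 0, 0], [0.003, 0, 0], 10], [[0, 0, 0], [0.003, 0, 0], 10], [[0, 0, 0], [0, 0, 0], 10], [[0, 0, 0], [0, 0, 0], 10], [[0, 0, 0], [0, 0, 0], 10], [[0, 0, 0], [0, 0, 0], 10], [[0, 0, 0], [-0.003, 0, 0], 10], [[0, 0, 0], [-0.003, 0, 0], 10]])

```text
time: 11.8
position: [0.5025, -0.1924, 0.1383]
orientation: [-3.136, -0.172, -0.0]
wrist_force: [-0.1, 0.6, -7.2]
grip_width: 0.0226
gripper_force: 109.3
```

```bash
python3 c.py ".003 .003 0 0 0 0 -.003 -.003" "" 8
```

```text
slope -0.010 centroid -0.007
t 11.80 th -0.008 pred -0.005 est [-0.009 -0.011 -0.002] phi 0.001 (model 0.001) cmd 0.001 px 267 off -0.2mm mast [-0.001  0.01   1.   ]
tcp [ 0.5025 -0.1924  0.1383] yaw 6.29 pitch -0.0 F [-0.1  0.6 -7.2] grip 0.0226
8 rows: p1 0.007  d1 0.0029 x2, back -0.0024 x2, end [-0.001  0.003 -0.002]
11 rows: p1 0.006  d1 0.0024 x2, back -0.0019 x2, end [-0.     0.002 -0.002]
```

>>> servo_tool(steps=[[[0, 0, 0], [0.003, 0, 0], 10], [[0, 0, 0], [0.003, 0, 0], 10], [[0, 0, 0], [0, 0, 0], 10], [[0, 0, 0], [0, 0, 0], 10], [[0, 0, 0], [0, 0, 0], 10], [[0, 0, 0], [0, 0, 0], 10], [[0, 0, 0], [-0.002, 0, 0], 10], [[0, 0, 0], [-0.003, 0, 0], 10]])

```text
time: 12.65
position: [0.5025, -0.1925, 0.1383]
orientation: [-3.135, -0.172, 0.0]
wrist_force: [-0.3, -0.4, -6.7]
grip_width: 0.0223
gripper_force: 109.3
```

```bash
python3 c.py ".003 .003 0 0 0 0 -.002 -.003" "" 8
```

```text
slope 0.002 centroid 0.003
t 12.65 th 0.002 pred 0.001 est [ 0.003  0.012 -0.002] phi 0.002 (model 0.002) cmd 0.002 px 265 off -0.1mm mast [ 0.    -0.002  1.   ]
tcp [ 0.5025 -0.1925  0.1383] yaw 6.29 pitch -0.0 F [-0.3 -0.4 -6.7] grip 0.0223
8 rows: p1 -0.000  d1 -0.0012 x2, back 0.0012 x2, end [ 0.    -0.001 -0.002]
11 rows: p1 0.000  d1 -0.0010 x2, back 0.0009 x2, end [ 0.    -0.001 -0.002]
```

>>> servo_tool(steps=[[[0, 0, 0], [-0.001, 0, 0], 10], [[0, 0, 0], [-0.001, 0, 0], 10], [[0, 0, 0], [0, 0, 0], 10], [[0, 0, 0], [0, 0, 0], 10], [[0, 0, 0], [0, 0, 0], 10], [[0, 0, 0], [0, 0, 0], 10], [[0, 0, 0], [0.001, 0, 0], 10], [[0, 0, 0], [0.001, 0, 0], 10]])

```text
time: 13.5
position: [0.5025, -0.1925, 0.1383]
orientation: [-3.135, -0.172, 0.0]
wrist_force: [0.1, 0.2, -7.4]
grip_width: 0.0225
gripper_force: 109.3
```

```bash
python3 c.py "-.001 -.001 0 0 0 0 .001 .001" "" 8; python3 - <<'E'
import numpy as np
from h import *
# mid fork check
o=np.array([.535,.2583]);a=np.radians(3.8);e=np.array([np.cos(a),np.sin(a)])
for hx in(-.085,-.06,0):print(hx,o+hx*e)
E
```

```text
slope 0.012 centroid 0.010
t 13.50 th 0.011 pred 0.003 est [ 0.012  0.019 -0.002] phi 0.002 (model 0.002) cmd 0.002 px 270 off 0.2mm mast [ 0.001 -0.012  1.   ]
tcp [ 0.5025 -0.1925  0.1383] yaw 6.29 pitch -0.0 F [ 0.1  0.2 -7.4] grip 0.0225
8 rows: p1 -0.005  d1 -0.0038 x2, back 0.0034 x2, end [ 0.001 -0.004 -0.002]
11 rows: p1 -0.004  d1 -0.0031 x2, back 0.0028 x2, end [ 0.001 -0.004 -0.002]
-0.085 [0.45018688 0.25266672]
-0.06 [0.47513191 0.25432357]
0 [0.535  0.2583]
```

```bash
python3 - <<'E'
s=open('c.py').read()
s=s.replace("r,[0]*N,10)[0]","r,ND(N),10)[0]").replace("    def end(","    nd=[float(a)/1000 for a in sys.argv[4].split()] if len(sys.argv)>4 else []\n    ND=lambda N:(nd+[nd[-1] if nd else 0]*N)[:N]\n    def end(")
s=s.replace("def main","def plan0():\n    pass\ndef main")
open('c.py','w').write(s)
E
python3 - <<'E'
from c import *
s=json.load(open("st.json"));x,P,ph,y=np.array(s['x']),np.array(s['P']),s['ph'],s['y']
nd=[i/1000 for i in range(1,9)]
def end(p1):
    r=[(p1-ph[0])/2]*2+[0]*4+[(-x[2]-p1)/2]*2
    # continue at const speed
    e=run(x,P,ph,y,r+[0],nd+[.008],0)[0];return w@e[:2],e
a,b=end(0)[0],end(.01)[0];p=-a/(b-a)*.01;print(p,ph,end(p)[1],end(0)[1])
E
```

```text
-0.020970635997682275 [0.00226023215017101, 0.002259893984383437] [-0.00233001  0.01191028 -0.00152696] [ 0.13299289  0.23008646 -0.00152696]
```

```bash
sed -i 's/e=run(x,P,ph,y,r,ND(N),10)\[0\]/e=run(x,P,ph,y,r+[0],ND(N)+ND(N)[-1:],0)[0]/' c.py; grep -n "ND(N)+" c.py
```

```text
61:        e=run(x,P,ph,y,r+[0],ND(N)+ND(N)[-1:],0)[0];return w@(e[:2]),e
```

>>> servo_tool(steps=[[[0, -0.025, 0], [-0.012, 0, 0], 10], [[0, -0.05, 0], [-0.011, 0, 0], 10], [[0, -0.075, 0], [0, 0, 0], 10], [[0, -0.1, 0], [0, 0, 0], 10], [[0, -0.125, 0], [0, 0, 0], 10], [[0, -0.15, 0], [0, 0, 0], 10], [[0, -0.175, 0], [0.011, 0, 0], 10], [[0, -0.2, 0], [0.011, 0, 0], 10]])

```text
time: 14.35
position: [0.4985, -0.156, 0.1377]
orientation: [-3.135, -0.173, 0.0]
wrist_force: [0.8, -0.3, -7.8]
grip_width: 0.0227
gripper_force: 109.3
```

```bash
python3 c.py "-.012 -.011 0 0 0 0 .011 .011" "1 2 3 4 5 6 7 8" 8 "8"
```

```text
slope -0.002 centroid -0.001
t 14.35 th -0.001 pred -0.004 est [-0.011 -0.232 -0.001] phi 0.002 (model 0.001) cmd 0.001 px 270 off -0.1mm mast [-0.     0.002  1.   ]
tcp [ 0.4985 -0.156   0.1377] yaw 6.3 pitch -0.0 F [ 0.8 -0.3 -7.8] grip 0.0227
8 rows: p1 0.002  d1 0.0004 x2, back -0.0003 x2, end [-0.     0.001 -0.001]
11 rows: p1 0.002  d1 0.0003 x2, back -0.0003 x2, end [-0.     0.    -0.001]
```

>>> servo_tool(steps=[[[0, -0.2, 0], [0, 0, 0.001], 10], [[0, -0.2, 0], [0, 0, 0.001], 10], [[0, -0.2, 0], [0, 0, 0.001], 10], [[0, -0.2, 0], [0, 0, 0.001], 10], [[0, -0.2, 0], [0, 0, 0.001], 10], [[0, -0.2, 0], [0, 0, 0.001], 10], [[0, -0.2, 0], [0, 0, 0.001], 10], [[0, -0.2, 0], [0, 0, 0.001], 10]])

```text
time: 15.2
position: [0.4917, -0.0924, 0.1378]
orientation: [-3.136, -0.16, -0.0]
wrist_force: [0.1, -0.4, -8.3]
grip_width: 0.0226
gripper_force: 109.3
```

```bash
python3 c.py "0 0 0 0 0 0 0 0" "8 8 8 8 8 8 8 8" 8 "8"
```

```text
slope -0.013 centroid -0.012
t 15.20 th -0.012 pred -0.004 est [-0.024 -0.27  -0.002] phi 0.001 (model 0.001) cmd 0.001 px 263 off -0.0mm mast [-0.001  0.013  1.   ]
tcp [ 0.4917 -0.0924  0.1378] yaw 5.83 pitch -0.0 F [ 0.1 -0.4 -8.3] grip 0.0226
8 rows: p1 0.012  d1 0.0053 x2, back -0.0049 x2, end [-0.001  0.007 -0.002]
11 rows: p1 0.010  d1 0.0043 x2, back -0.0039 x2, end [-0.001  0.005 -0.002]
```

>>> servo_tool(steps=[[[0, -0.2, 0], [0.005, 0, 0.001], 10], [[0, -0.2, 0], [0.005, 0, 0.001], 10], [[0, -0.2, 0], [0, 0, 0.001], 10], [[0, -0.2, 0], [0, 0, 0.001], 10], [[0, -0.2, 0], [0, 0, 0.001], 10], [[0, -0.2, 0], [0, 0, 0.001], 10], [[0, -0.2, 0], [-0.005, 0, 0.001], 10], [[0, -0.2, 0], [-0.005, 0, 0.001], 10]])

```text
time: 16.05
position: [0.4854, -0.0287, 0.1383]
orientation: [-3.138, -0.147, 0.0]
wrist_force: [1.6, -0.3, -7.0]
grip_width: 0.0225
gripper_force: 109.3
```

```bash
python3 c.py ".005 .005 0 0 0 0 -.005 -.005" "8 8 8 8 8 8 8 8" 8 "8"
```

```text
slope -0.007 centroid -0.005
t 16.05 th -0.006 pred -0.005 est [-0.017 -0.248 -0.002] phi 0.001 (model 0.002) cmd 0.001 px 261 off -0.2mm mast [-0.001  0.007  1.   ]
tcp [ 0.4854 -0.0287  0.1383] yaw 5.37 pitch -0.0 F [ 1.6 -0.3 -7. ] grip 0.0225
8 rows: p1 0.007  d1 0.0026 x2, back -0.0023 x2, end [-0.001  0.003 -0.002]
11 rows: p1 0.006  d1 0.0022 x2, back -0.0018 x2, end [-0.     0.002 -0.002]
```

>>> servo_tool(steps=[[[0, -0.2, 0], [0.003, 0, 0.001], 10], [[0, -0.2, 0], [0.003, 0, 0.001], 10], [[0, -0.2, 0], [0, 0, 0.001], 10], [[0, -0.2, 0], [0, 0, 0.001], 10], [[0, -0.2, 0], [0, 0, 0.001], 10], [[0, -0.2, 0], [0, 0, 0.001], 10], [[0, -0.2, 0], [-0.003, 0, 0.001], 10], [[0, -0.2, 0], [-0.002, 0, 0.001], 10]])

```text
time: 16.9
position: [0.4796, 0.0351, 0.1387]
orientation: [-3.137, -0.135, 0.0]
wrist_force: [0.1, 0.3, -7.4]
grip_width: 0.0226
gripper_force: 109.3
```

```bash
python3 c.py ".003 .003 0 0 0 0 -.003 -.002" "8 8 8 8 8 8 8 8" 8 "8"
```

```text
slope 0.005 centroid 0.011
t 16.90 th 0.009 pred 0.003 est [-0.001 -0.223 -0.002] phi 0.002 (model 0.002) cmd 0.002 px 268 off 0.8mm mast [ 0.    -0.005  1.   ]
tcp [0.4796 0.0351 0.1387] yaw 4.92 pitch 0.0 F [ 0.1  0.3 -7.4] grip 0.0226
8 rows: p1 -0.003  d1 -0.0027 x2, back 0.0024 x2, end [ 0.    -0.002 -0.002]
11 rows: p1 -0.002  d1 -0.0022 x2, back 0.0019 x2, end [ 0.    -0.002 -0.002]
```

>>> servo_tool(steps=[[[-0.01, -0.2, 0], [-0.003, 0, 0.001], 10], [[-0.01, -0.2, 0], [-0.003, 0, 0.001], 10], [[-0.01, -0.2, 0], [0, 0, 0.001], 10], [[-0.01, -0.2, 0], [0, 0, 0.001], 10], [[-0.01, -0.2, 0], [0, 0, 0.001], 10], [[-0.01, -0.2, 0], [0, 0, 0.001], 10], [[-0.01, -0.2, 0], [0.003, 0, 0.001], 10], [[-0.01, -0.2, 0], [0.002, 0, 0.001], 10]])

```text
time: 17.75
position: [0.4711, 0.0985, 0.1385]
orientation: [-3.138, -0.122, 0.0]
wrist_force: [0.1, -1.1, -6.5]
grip_width: 0.0226
gripper_force: 109.3
```

```bash
python3 c.py "-.003 -.003 0 0 0 0 .003 .002" "8 8 8 8 8 8 8 8" 8 "8"
```

```text
slope 0.024 centroid 0.024
t 17.75 th 0.024 pred -0.002 est [ 0.015 -0.205  0.   ] phi 0.001 (model 0.001) cmd 0.001 px 277 off -0.1mm mast [ 0.002 -0.024  1.   ]
tcp [0.4711 0.0985 0.1385] yaw 4.45 pitch 0.0 F [ 0.1 -1.1 -6.5] grip 0.0226
8 rows: p1 -0.014  d1 -0.0075 x2, back 0.0067 x2, end [ 0.002 -0.008  0.   ]
11 rows: p1 -0.011  d1 -0.0061 x2, back 0.0053 x2, end [ 0.001 -0.007  0.   ]
```

>>> servo_tool(steps=[[[-0.01, -0.2, 0], [-0.008, 0, 0.001], 10], [[-0.01, -0.2, 0], [-0.008, 0, 0.001], 10], [[-0.01, -0.2, 0], [0, 0, 0.001], 10], [[-0.01, -0.2, 0], [0, 0, 0.001], 10], [[-0.01, -0.2, 0], [0, 0, 0.001], 10], [[-0.01, -0.2, 0], [0, 0, 0.001], 10], [[-0.01, -0.2, 0], [0.008, 0, 0.001], 10], [[-0.01, -0.2, 0], [0.007, 0, 0.001], 10]])

```text
time: 18.6
position: [0.4632, 0.1621, 0.1378]
orientation: [-3.139, -0.109, 0.0]
wrist_force: [-1.0, -0.1, -7.4]
grip_width: 0.0222
gripper_force: 109.3
```

```bash
python3 c.py "-.008 -.008 0 0 0 0 .008 .007" "8 8 8 8 8 8 8 8" 8 "8"
```

```text
slope 0.013 centroid 0.007
t 18.60 th 0.009 pred -0.003 est [-0.001 -0.242  0.001] phi 0.001 (model -0.000) cmd 0.000 px 277 off -0.7mm mast [ 0.001 -0.013  1.   ]
tcp [0.4632 0.1621 0.1378] yaw 4.0 pitch 0.0 F [-1.  -0.1 -7.4] grip 0.0222
8 rows: p1 -0.004  d1 -0.0022 x2, back 0.0014 x2, end [ 0.    -0.001  0.001]
11 rows: p1 -0.004  d1 -0.0019 x2, back 0.0011 x2, end [ 0.    -0.001  0.001]
```

>>> servo_tool(steps=[[[-0.01, -0.2, 0], [-0.002, 0, 0.001], 10], [[-0.01, -0.2, 0], [-0.002, 0, 0.001], 10], [[-0.01, -0.2, 0], [0, 0, 0.001], 10], [[-0.01, -0.2, 0], [0, 0, 0], 10], [[-0.01, -0.2, 0], [0, 0, 0], 10], [[-0.01, -0.2, 0], [0, 0, 0], 10], [[-0.01, -0.2, 0], [0.001, 0, 0], 10], [[-0.01, -0.2, 0], [0.002, 0, 0], 10]])

```text
time: 19.45
position: [0.4557, 0.2258, 0.1376]
orientation: [3.139, 0.105, -0.0]
wrist_force: [0.0, 0.6, -6.6]
grip_width: 0.0226
gripper_force: 109.3
```

```bash
python3 c.py "-.002 -.002 0 0 0 0 .001 .002" "8 8 8 8 8 8 8 8" 8 "7 6 5 4 3 2 0 0"; python3 - <<'E'
from h import *
T=vision.capture("top");cv2.imwrite("pics/top2.png",cv2.resize(T[130:310,150:390],(0,0),fx=3.3,fy=3.3))
E
```

```text
slope 0.003 centroid -0.001
t 19.45 th 0.001 pred 0.002 est [-0.01  -0.248  0.001] phi -0.001 (model -0.001) cmd -0.001 px 283 off -0.5mm mast [ 0.    -0.003  1.   ]
tcp [0.4557 0.2258 0.1376] yaw 3.84 pitch 0.0 F [ 0.   0.6 -6.6] grip 0.0226
8 rows: p1 0.016  d1 0.0085 x2, back -0.0087 x2, end [ 0.002 -0.01   0.001]
11 rows: p1 0.013  d1 0.0068 x2, back -0.0070 x2, end [-0.001  0.004  0.001]
```

View pics/top2.png

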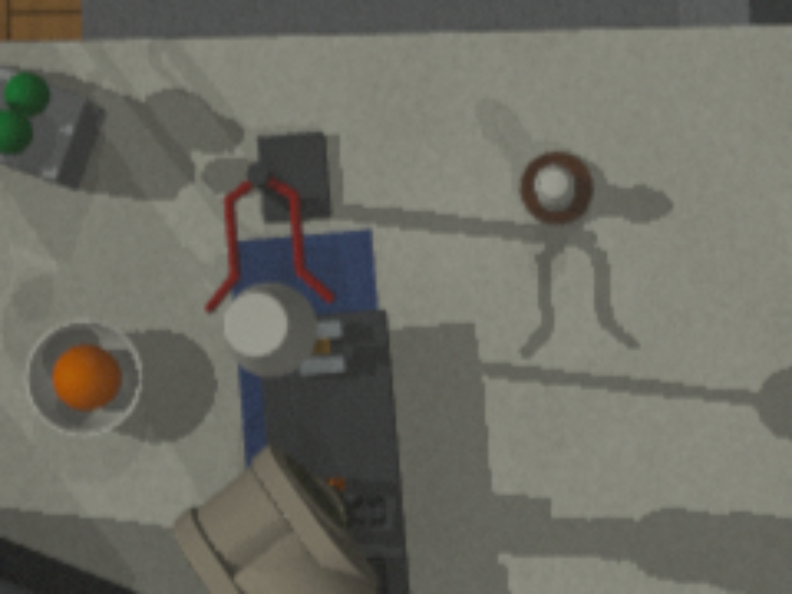

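The crop shows the red fork tips at (210,308) and (331,298), with the shade at (262,325) almost in front of the mouth.

```bash
python3 - <<'E'
from c import *
s=json.load(open("st.json"));x,P,ph,y=np.array(s['x']),np.array(s['P']),s['ph'],s['y']
x,P,ph,y=run(x,P,ph,y,[],[],5);s.update(x=x.tolist(),P=P.tolist(),ph=ph,y=y);json.dump(s,open("st.json","w"))
nd=[i/1000 for i in (7,6,5,4,3,2,0,0)]
def end(p1):
    r=[(p1-ph[0])/2]*2+[0]*4+[(-x[2]-p1)/2]*2
    e=run(x,P,ph,y,r+[0],nd+[0],0)[0];return w@e[:2],e
a,b=end(0)[0],end(.01)[0];p=-a/(b-a)*.01;print(x,p,ph,end(p)[1])
for q in((210,308),(331,298),(230,200),(297,195),(236,272),(302,268)): print(onz("top",np.array(q)/3.3+[150,130],.225).round(4))
print(np.array([.535,.2583])+.118*np.array([.9978,.0663]),np.array([.535,.2583])+.16*np.array([.9978,.0663]))
E
```

```text
[-0.0215836  -0.21303346  0.00114456] 0.01830063127917161 [np.float64(-0.0007397678498289907), np.float64(-0.000739769080208612)] [ 0.00169205 -0.0086492   0.00114456]
[0.6461 0.319  0.225 ]
[0.6529 0.2082 0.225 ]
[0.745  0.2995 0.225 ]
[0.7483 0.2379 0.225 ]
[0.6786 0.2948 0.225 ]
[0.681  0.2343 0.225 ]
[0.6527404 0.2661234] [0.694648 0.268908]
```

>>> servo_tool(steps=[[[-0.01, -0.175, 0], [0.01, 0, 0], 10], [[-0.01, -0.15, 0], [0.009, 0, 0], 10], [[-0.01, -0.125, 0], [0, 0, 0], 10], [[-0.01, -0.1, 0], [0, 0, 0], 10], [[-0.01, -0.05, 0], [0, 0, 0], 10], [[-0.01, -0.025, 0], [0, 0, 0], 10], [[0, 0, 0], [-0.01, 0, 0], 10], [[0, 0, 0], [-0.009, 0, 0], 10]])

```text
time: 20.35
position: [0.4518, 0.2497, 0.1379]
orientation: [3.138, 0.104, 0.0]
wrist_force: [-0.6, -0.4, -6.9]
grip_width: 0.0223
gripper_force: 109.3
```

```bash
python3 c.py ".01 .009 0 0 0 0 -.01 -.009" "7 6 5 4 2 1 0 0" 7
```

```text
slope -0.011 centroid -0.013
t 20.35 th -0.012 pred -0.000 est [-0.014 -0.027  0.   ] phi -0.002 (model -0.000) cmd -0.001 px 290 off -0.3mm mast [-0.001  0.011  1.   ]
tcp [0.4518 0.2497 0.1379] yaw 3.81 pitch -0.0 F [-0.6 -0.4 -6.9] grip 0.0223
7 rows: p1 0.009  d1 0.0050 x2, back -0.0047 x2, end [-0.001  0.006  0.   ]
10 rows: p1 0.007  d1 0.0038 x2, back -0.0036 x2, end [-0.001  0.005  0.   ]
```

>>> servo_tool(steps=[[[0.06, 0, 0.05], [0.005, 0, 0], 10], [[0.1, 0, 0.1], [0.004, 0, 0], 10], [[0.12, 0, 0.1], [0, 0, 0], 10], [[0.12, -0.02, 0.1], [0, 0, 0], 10], [[0.12, 0, 0.1], [0, 0, 0], 10], [[0.12, 0, 0.1], [0, 0, 0], 10], [[0.1, 0, 0.1], [-0.004, 0, 0], 10], [[0.06, 0, 0.05], [-0.005, 0, 0], 10]])

```text
time: 21.2
position: [0.4838, 0.2528, 0.1093]
orientation: [3.138, 0.104, -0.001]
wrist_force: [-0.0, -0.4, -6.5]
grip_width: 0.0223
gripper_force: 109.3
```

```bash
python3 c.py ".005 .004 0 0 0 0 -.004 -.005" "0 0 0 0.8 0 0 0 0" 7
```

```text
slope 0.013 centroid 0.008
t 21.20 th 0.010 pred 0.001 est [0.011 0.028 0.001] phi -0.001 (model -0.000) cmd -0.001 px 256 off -0.6mm mast [ 0.001 -0.013  1.   ]
tcp [0.4838 0.2528 0.1093] yaw 3.81 pitch 0.001 F [-0.  -0.4 -6.5] grip 0.0223
7 rows: p1 -0.009  d1 -0.0043 x2, back 0.0042 x2, end [ 0.001 -0.005  0.001]
10 rows: p1 -0.007  d1 -0.0033 x2, back 0.0032 x2, end [ 0.001 -0.004  0.001]
```

>>> servo_tool(steps=[[[0.06, 0, 0.04], [-0.004, 0, 0], 10], [[0.1, 0, 0.04], [-0.004, 0, 0], 10], [[0.12, 0, 0.04], [0, 0, 0], 10], [[0.12, 0, 0.04], [0, 0, 0], 10], [[0.12, 0, 0.04], [0, 0, 0], 10], [[0.12, 0, 0.04], [0, 0, 0], 10], [[0.1, 0, 0.04], [0.004, 0, 0], 10], [[0.06, 0, 0.02], [0.004, 0, 0], 10]])

```text
time: 22.05
position: [0.5159, 0.255, 0.0976]
orientation: [3.139, 0.104, -0.0]
wrist_force: [0.3, 0.5, -8.1]
grip_width: 0.0227
gripper_force: 109.2
```

```bash
python3 c.py "-.004 -.004 0 0 0 0 .004 .004" "0 0 0 0 0 0 0 0" 7
```

```text
slope 0.011 centroid 0.011
t 22.05 th 0.011 pred -0.000 est [0.011 0.014 0.002] phi -0.001 (model -0.001) cmd -0.001 px 242 off 0.0mm mast [ 0.001 -0.011  1.   ]
tcp [0.5159 0.255  0.0976] yaw 3.81 pitch 0.0 F [ 0.3  0.5 -8.1] grip 0.0227
7 rows: p1 -0.009  d1 -0.0040 x2, back 0.0035 x2, end [ 0.001 -0.004  0.002]
10 rows: p1 -0.007  d1 -0.0032 x2, back 0.0027 x2, end [ 0.001 -0.003  0.002]
```

>>> servo_tool(steps=[[[0.03, 0, 0.03], [-0.004, 0, 0], 10], [[0.06, 0, 0.03], [-0.004, 0, 0], 10], [[0.08, 0, 0.03], [0, 0, 0], 10], [[0.08, 0, 0.03], [0, 0, 0], 10], [[0.08, 0, 0.03], [0, 0, 0], 10], [[0.07, 0, 0.03], [0, 0, 0], 10], [[0.05, 0, 0.02], [0.004, 0, 0], 10], [[0.03, 0, 0.0], [0.003, 0, 0], 10]])

```text
time: 22.9
position: [0.5348, 0.2562, 0.0897]
orientation: [3.138, 0.105, -0.0]
wrist_force: [-0.8, -0.1, -6.7]
grip_width: 0.0223
gripper_force: 109.2
```

```bash
python3 c.py "-.004 -.004 0 0 0 0 .004 .003" "0 0 0 0 0 0 0 0" 7;  python3 - <<'E'
from h import *
T=vision.capture("scene");T2=vision.capture("top");cv2.imwrite("pics/s3.png",np.hstack([cv2.resize(T[220:420,340:460],(360,600)),cv2.resize(T2[160:305,195:300],(434,600))]))
E
```

```text
slope 0.015 centroid 0.006
t 22.90 th 0.010 pred -0.002 est [0.01  0.013 0.003] phi -0.002 (model -0.002) cmd -0.002 px 212 off -1.1mm mast [ 0.001 -0.015  1.   ]
tcp [0.5348 0.2562 0.0897] yaw 3.82 pitch 0.0 F [-0.8 -0.1 -6.7] grip 0.0223
7 rows: p1 -0.009  d1 -0.0037 x2, back 0.0032 x2, end [ 0.001 -0.004  0.003]
10 rows: p1 -0.008  d1 -0.0029 x2, back 0.0024 x2, end [ 0.001 -0.003  0.003]
```

View pics/s3.png

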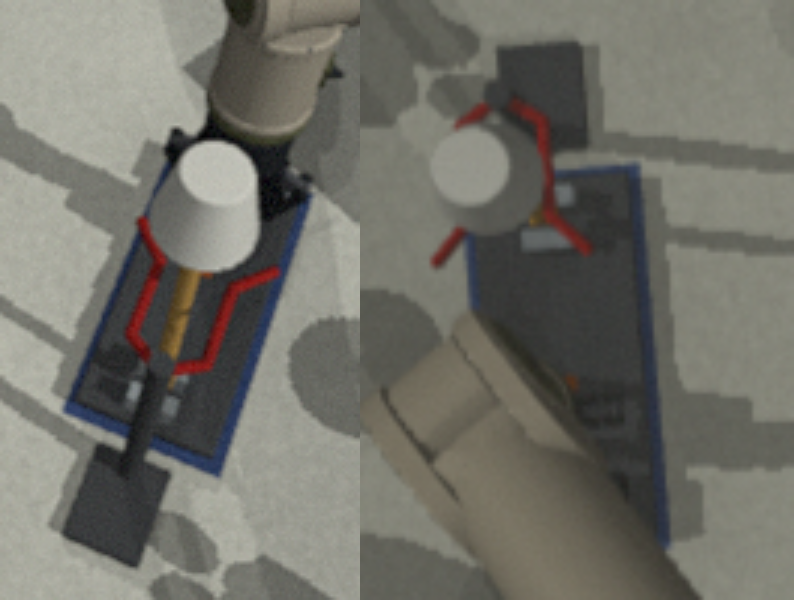

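The left half shows the mast centred between the red bars at about (185,310), and the right half shows the plate inside the mat with an even blue border. Lowering.

>>> servo_tool(steps=[[[0, 0, 0.04], [-0.005, 0, 0], 10], [[0, 0, 0.05], [-0.004, 0, 0], 10], [[0, 0, 0.05], [0, 0, 0], 10], [[0, 0, 0.04], [0, 0, 0], 10], [[0, 0, 0.03], [0.006, 0, 0], 10], [[0, 0, 0.03], [0.005, 0, 0], 10], [[0, 0, 0.015], [0, 0, 0], 10], [[0, 0, 0.01], [0, 0, 0], 10]])

```text
time: 23.85
position: [0.5348, 0.2561, 0.0795]
orientation: [-3.14, -0.105, -0.001]
wrist_force: [-2.5, -1.5, -2.1]
grip_width: 0.0224
gripper_force: 109.9
```

```bash
python3 c.py "-.005 -.004 0 0 .006 .005 0 0" "0 0 0 0 0 0 0 0" 7
```

```text
slope 0.006 centroid -0.005
t 23.85 th -0.000 pred 0.003 est [0.    0.011 0.002] phi 0.000 (model 0.000) cmd 0.000 px 199 off -1.3mm mast [-0.    -0.006  1.   ]
tcp [0.5348 0.2561 0.0795] yaw 3.81 pitch -0.0 F [-2.5 -1.5 -2.1] grip 0.0224
7 rows: p1 -0.003  d1 -0.0018 x2, back 0.0005 x2, end [ 0.    -0.     0.002]
10 rows: p1 -0.003  d1 -0.0017 x2, back 0.0004 x2, end [ 0.    -0.     0.002]
```

>>> servo_tool(steps=[[[0, 0, 0.01], [0, 0, 0], 10], [[0, 0, 0], [0, 0, 0], 26], [[0, 0, 0], [0, 0, 0], 35], [[0, 0, 0], [0, 0, 0], 50], [[0, 0, 0], [0, 0, 0], 55], [[0, 0, 0], [0, 0, 0], 55], [[0, 0, 0], [0, 0, 0], 55]])

```text
time: 24.6
position: [0.5348, 0.2563, 0.079]
orientation: [-3.14, -0.105, -0.0]
wrist_force: [0.5, 0.6, -0.5]
grip_width: 0.0548
gripper_force: 0.0
```

>>> servo_tool(steps=[[[0, 0, -0.2], [0, 0, 0], 55], [[0, 0, -0.4], [0, 0, 0], 55], [[0, 0, -0.6], [0, 0, 0], 55], [[-0.1, 0, -0.6], [0, 0, 0], 55], [[-0.3, 0, -0.6], [0, 0, 0], 55], [[-0.4, 0, -0.6], [0, 0, 0], 55], [[-0.5, 0, -0.4], [0, 0, 0], 55], [[0, 0, 0], [0, 0, 0], 55], [[0, 0, 0], [0, 0, 0], 55], [[0, 0, 0], [0, 0, 0], 55], [[0, 0, 0], [0, 0, 0], 55], [[0, 0, 0], [0, 0, 0], 55]])

```text
time: 25.8
position: [0.4829, 0.2525, 0.2141]
orientation: [3.14, 0.104, -0.002]
wrist_force: [-0.0, 0.3, -0.1]
grip_width: 0.055
gripper_force: 0.0
```

```bash
python3 - <<'E'
from h import *
o=sensors.get_obs();print(o['position'],o['wrist_force'])
T=vision.capture("scene");T2=vision.capture("top");cv2.imwrite("pics/s4.png",np.hstack([cv2.resize(T[220:420,340:460],(360,600)),cv2.resize(T2[160:305,195:300],(434,600))]))
E
```

```text
[0.48290757 0.25246843 0.21408806] [-0.02265698  0.28047257 -0.12304555]
```

View pics/s4.png

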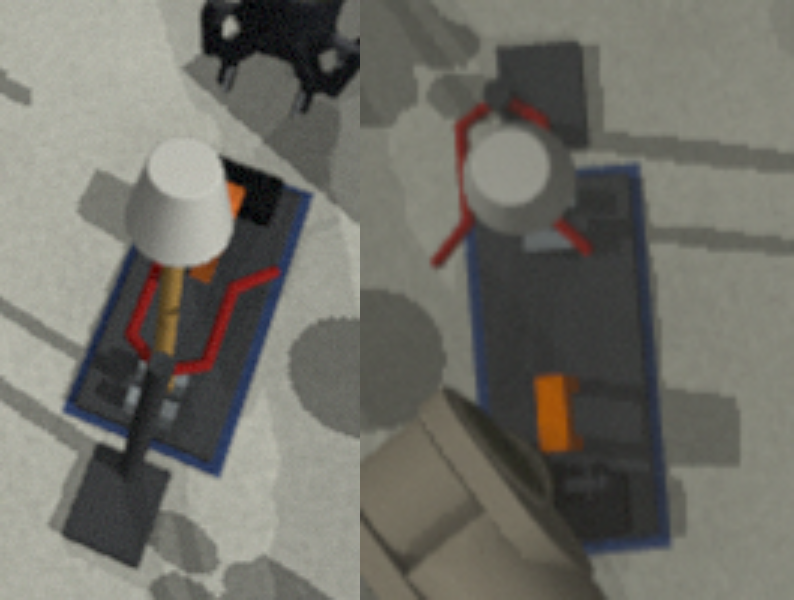

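The lamp stands on the mat with an even border. The mast leans slightly to the -y side inside the fork and the gripper is clear. I'll let it settle and check once more.

>>> servo_tool(steps=[[[0, 0, 0], [0, 0, 0], 55], [[0, 0, 0], [0, 0, 0], 55], [[0, 0, 0], [0, 0, 0], 55], [[0, 0, 0], [0, 0, 0], 55], [[0, 0, 0], [0, 0, 0], 55], [[0, 0, 0], [0, 0, 0], 55], [[0, 0, 0], [0, 0, 0], 55], [[0, 0, 0], [0, 0, 0], 55], [[0, 0, 0], [0, 0, 0], 55], [[0, 0, 0], [0, 0, 0], 55], [[0, 0, 0], [0, 0, 0], 55], [[0, 0, 0], [0, 0, 0], 55]])

```text
time: 27.1
position: [0.4828, 0.2527, 0.2149]
orientation: [-3.14, -0.105, 0.0]
wrist_force: [-0.3, -0.4, -0.5]
grip_width: 0.055
gripper_force: 0.0
```

```bash
python3 - <<'E'
from c import *
o,L=pose();o=dict(o);o['position']=np.array([.5348,.2562,.079]);I=vision.capture("scene")
print(mast(I,o,L,.08))
E
```

```text
slope 0.088 centroid 0.088
(np.float64(0.0877286260877364), 204, np.float64(-6.406004359332308e-05), array([ 0.00587906, -0.08773616,  0.9961264 ]))
```

The mast rests on the fork bar at 0.088 rad, close to the 0.1 rad the fork allows, so it is held.

```bash
python3 -c "
from station import manip
print(manip.hand_in())"
```

```text
the job is handed in; nothing more can be done
None
```

The lamp was lifted, balanced upright for about five and a half seconds, carried over, stood squarely on the blue mat with the fork holding its mast about 5° off vertical, and handed in at about 27 s; no verdict came back.

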